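# Wedge the rocking bench-block stand

## Task

The little stand that carries the steel bench block rocks, because one of its rubber feet is worn short. Push the wooden wedge under that foot, thin end first, just far enough that the stand no longer rocks, testing it by touch; do not pick up the wedge or the stand, do not push so far that the stand itself is shoved along, and leave the other things alone. Finish while still pressing firmly down with the fingertips on the corner of the stand above that foot, the stand staying level under the press.

Things in the scene. Friction and masses are not known exactly. Their poses are not given: they have to be found in the camera images.
- block_stand: Square laminated wooden stand, 96 x 96 mm, flat top 40 mm up, on four black rubber feet 10 mm tall, 17 mm across, centred 37 mm from its middle in x and y. Let into the top: a 64 x 64 mm steel block, 60 mm high over the worktop, middle 10 mm off centre to -x and +y; a 26 mm wooden strip stays free along the +x and -y edges. 1.2 to 1.7 kg. Origin: middle of the footprint, at the worktop; z up.
- foot_top (a point): Centre of the top of the worn foot (the stand's +x, -y foot), at the stand's underside, 10 mm up; axes as the stand's. This foot is 3.2 to 6.0 mm shorter than the others, how much is unknown. Left alone the stand stands level on the other three; 2 to 4 N pressed down on this corner tips it until the worn foot touches down, and it comes back when let go.
- corner_top (a point): The place to press: on the stand's wooden top above the worn foot, 41 mm from the stand's middle in its +x and in its -y, 40 mm above the worktop when the stand is level (some 3 to 6 mm lower when it tips). Axes as the stand's.
- wedge: Plain hardwood wedge, 56 x 24 mm, 25 g, lying on its sole. It tapers evenly from 9 mm thick at its square thick end (own -x) to 1.5 mm at its thin end (own +x). Origin: middle of the sole; z up. At the start the thin end points at the worn foot along the stand's +y, 4 to 14 mm short of it.
- wedge_thick_end (a point): Middle of the wedge's flat thick end face, 4.5 mm above the worktop, the face to push; axes as the wedge's. The wedge slides with under 1 N until its slope meets the worn foot; then the push needed rises quickly, and from some 6 to 10 N on the whole stand is shoved along.
- doming_block: Brass doming cube, 42 mm, behind the stand; leave alone. Origin under its middle.
- weight: Small nickel weight with a neck, 19 mm across, 20 mm tall, behind the stand; leave alone. Origin under its middle.
- loupe: Black eye loupe, 39 mm across, 30 mm tall, on the grey mat; leave alone. Origin under its middle.

How it is judged:
On the way:
1. the thin end of the wedge has been pushed under the worn foot (x of foot_top in the frame of wedge below 0.0275 m and y of foot_top in the frame of wedge between -0.012 and 0.012 m), for 0.2 s.
At the end, for the whole second after the job is handed in: Fingertips press the stand down with over 3 N; it stays level within 0.010 rad, at rest, within 6 mm of its place; the wedge lies under the worn foot (its middle line within 12 mm of the foot's centre) and carries over 1.5 N (all of step 1 and contact force between the fingers and block_stand above 3 N and contact force between wedge and block_stand above 1.5 N and angle between block_stand's own z axis and vertical below 0.01 rad and x of foot_top in the frame of wedge above -0.02 m and linear speed of each of block_stand, wedge below 0.01 m/s and distance of block_stand from where it was at the start of the episode below 0.006 m); the arm keeps its last pose, push and grip.
It fails at once if the wedge is picked up (height (world z) of wedge above 0.012 m).
It fails at once if the stand is picked up or thrown over (height (world z) of block_stand above 0.012 m or angle between block_stand's own z axis and vertical above 0.25 rad).
It fails at once if the stand is shoved out of its place (8 mm) (distance of block_stand from where it was at the start of the episode above 0.008 m).
It fails at once if another thing on the bench is disturbed (moved 20 mm) (distance of any of doming_block, weight, loupe from where it was at the start of the episode above 0.02 m).
It also fails if it takes over 48 s, if anything falls off the work surface, if the arm or the gripper's body presses on something with over 40 N, if the wrist force passes 120 N, or if a joint passes its speed limit or range.

## Robot

A 7-joint arm with a two-finger parallel gripper is mounted at the origin on a cart in front of the work surface, level with it; the furniture and walls round the work are solid. World frame = base frame: x ahead of the robot, y to its left, z up, the work surface at z = 0. Lengths are in m, angles in rad, forces in N, time in s.
With the tool pointing down it reaches from about 0.425 to 0.875 m from the base axis. Payload 4.7 kg.
Tool frame: the origin (TCP) lies on the centre line of the jaws, within the pads' length; the fingertips stand ctrl.tcp_to_tips ahead of it and the grasp point (between the pads) lies 2 mm behind it (ctrl.tcp_to_tips is the distance from the TCP to the fingertips, in m); z points along the fingers, y is the line along which they close (so a half turn about z gives the same grasp; the last joint's range is limited). The gripper opens to 87 mm and grips with 3 to 60 N. Pads are 19 mm wide; open, the fingers measure 117 mm over their backs; the gripper's body (75 mm by 190 mm) begins 51 mm behind the grasp point.
Start: joints at [-1.249, 0.321, -0.07, 1.45, 0.023, 1.371, -0.057], TCP at [0.197, 0.619, 0.24] pointing down, gripper open.
Joint ranges: [-2.86, 2.86], [-0.3, 2.09], [-1.38, 1.24], [0.06, 2.45], [-1.56, 4.7], [0.09, 2.05], [-2.69, 2.69]. Speed limits (rad/s): [2.57, 2.57, 3.14, 3.14, 3.14, 3.14, 3.14].

## Interface

Orientations are given as a rotation vector (axis times angle).
In Python, from bench import ctrl, optics, close_job gives the robot as it stands.
- The arm moves only by the shell command python3 -m inch 'ROWS' [OPENING] [FORCE]. ROWS is JSON, a list of rows, each a list of 2 entries, a list of its own where there are three numbers: the shift along the tool's x, y, z in mm, then the turn, a rotation vector about the tool's x, y, z in degrees. In form: [[[x, y, z], [ax, ay, az]], ...]. A call has exactly 10 rows; each row shifts and turns the commanded pose from where the row before left it, along the tool's axes as they then stand; what a row does not reach is not made up. A row lasts 1/10 s, in which the tool goes at most 50 mm and 8.59 degrees, less where a joint would pass 70% of its speed; a pose out of reach is approached as far as the arm can. A call is refused whole if a number of a shift passes 50 or a number of a turn 8.59, either way. A call with a gripper value outside its range is refused whole. OPENING is the closure, from 0 (fully open) to 1 (shut), set as the call begins (- or left out, the last holds). The fingers move at their own pace and stop on an object; FORCE is the grip in N (left out, the last holds). Time passes only in rows, so rows that do not move let the fingers close, or fill a call up. It gives the time, the measured TCP pose, the force and the opening at its end, in the units of the state.
- ctrl.get_state(): the state, without advancing time (a new reading comes with each control period).
- optics.get_image(name): name is "side" or "top" or "wrist"; returns a dict with "image" (480x640x3 uint8, red, green, blue), "fx", "fy", "cx", "cy" (pixels), "R" (3x3) and "t" (3): a world point X has camera coordinates R X + t; the wrist camera has in their place "hand_eye" (4x4, takes a point from camera to tool coordinates, whose origin is the TCP and whose axes are the flange's). Camera axes: x right, y down, z forward; pixel columns grow to the right and rows downward; lengths in m; the calibration is good to about 2 mm. A picture is of the moment at which its call begins: read the wrist's pose just before it. There is no depth.
- close_job(): hands the job in, once; it reports no verdict.
The state is a dict: "time": time; "joint_positions": joint angles; "qd": joint speeds; "joint_torque": joint torques, N m; "position": TCP position; "tool_rot": TCP orientation; "ft_force": force on the tool from outside, world axes, zero at the start; "torque": the same for the moment, N m; "grip_width": opening from 0.0 (shut) to 1.0 (fully open).
Only numpy, scipy, OpenCV 4.12 (cv2) and the standard library are available. Lean on these libraries where they do the work, as an engineer would, in place of code of your own. Each camera call takes 0.05 s, during which the arm holds its last target. There are 200 camera calls.

## Working session

There is one attempt and no reset: what is moved stays moved. The work goes in short steps, Python scripts to look and compute and a shell command to move; the robot and the scene stay as the last step left them, time stands still between calls to the robot, and variables do not carry over. Pictures are saved under pics/ and viewed, on a budget of 10 in all, crops included, one or two more only if the job needs it, and the job is handed in when it is done.

```bash
ls; mkdir -p pics; python3 - <<'E'
from bench import ctrl, optics
import cv2
print(ctrl.get_state(), ctrl.tcp_to_tips)
for n in ("side","top"):
    d=optics.get_image(n); cv2.imwrite(f"pics/{n}0.png",d["image"][:,:,::-1])
    print(n,{k:v for k,v in d.items() if k!="image"})
E
```

```text
pics
{'time': 0.0, 'joint_positions': array([-1.24888313,  0.32181236, -0.07008517,  1.45167483,  0.02262534,
        1.37079718, -0.05690145]), 'qd': array([ 0.00094971,  0.00024989,  0.00119317, -0.00033957,  0.0007754 ,
        0.00093104,  0.00182916]), 'joint_torque': array([ 8.58662133e-05, -4.91285169e+01, -4.03785193e-01, -3.12525630e+01,
       -6.39919331e-02,  4.35158762e-02,  1.69685436e-04]), 'position': array([0.19683015, 0.61893451, 0.23846849]), 'tool_rot': array([-4.81525352e-01, -3.10429764e+00,  2.97995207e-03]), 'ft_force': array([-0.0450844 , -0.20311488,  0.66788457]), 'torque': array([-0.01792071, -0.01384551,  0.01518085]), 'grip_width': 1.0000347181137064} 0.017
side {'fx': 617.996200736356, 'fy': 617.996200736356, 'cx': 324.1477371247702, 'cy': 238.9125832262916, 'R': array([[ 0.93093582, -0.3644019 , -0.0238695 ],
       [-0.16031447, -0.34907687, -0.92327927],
       [ 0.32811243,  0.86334037, -0.38338706]]), 't': array([-0.43655004,  0.20469421,  0.57629489])}
top {'fx': 531.5511397039124, 'fy': 531.5511397039124, 'cx': 317.0980960672903, 'cy': 232.47887048801235, 'R': array([[ 0.01450206, -0.99980815,  0.01316646],
       [-0.98371993, -0.01662513, -0.1789377 ],
       [ 0.17912226, -0.01035715, -0.9837723 ]]), 't': array([0.13709381, 0.50373245, 0.80695021])}
```

View pics/side0.png

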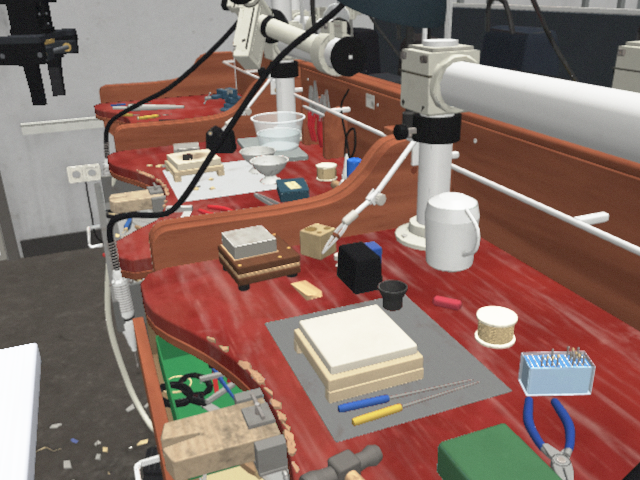

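View pics/top0.png

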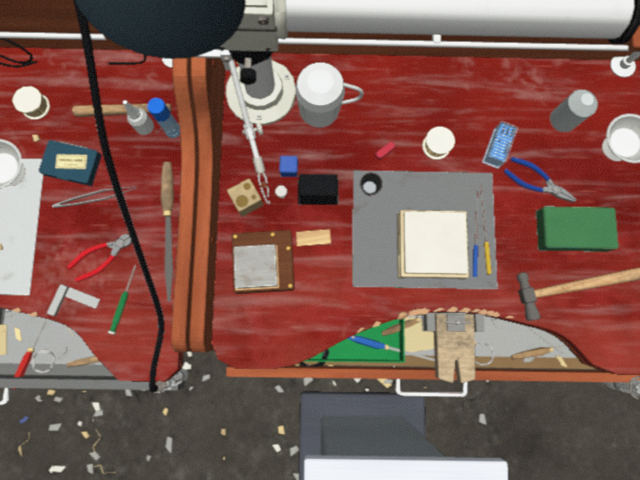

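The top view shows the stand at about (263,262), with its steel block lower-left. The wedge is at (313,238), its thin end pointing left to the worn foot at the upper-right corner. The black block is at (318,188). Next I'll measure by colour masks.

```bash
cat > h.py <<'E'
import numpy as np, cv2
from bench import ctrl, optics
from scipy.spatial.transform import Rotation as Ro
def cam(d,st=None):
    if "R" in d: R=np.array(d["R"]);t=np.array(d["t"]); return R.T,-R.T@t
    H=np.array(d["hand_eye"]); W=np.eye(4); W[:3,:3]=Ro.from_rotvec(st["tool_rot"]).as_matrix(); W[:3,3]=st["position"]
    M=W@H; return M[:3,:3],M[:3,3]
def ray(d,px,z,st=None):
    A,c=cam(d,st); px=np.atleast_2d(px).astype(float)
    v=np.c_[(px[:,0]-d["cx"])/d["fx"],(px[:,1]-d["cy"])/d["fy"],np.ones(len(px))]@A.T
    return c+v*((z-c[2])/v[:,2])[:,None]
def proj(d,X,st=None):
    A,c=cam(d,st); p=(np.atleast_2d(X)-c)@A
    return np.c_[d["fx"]*p[:,0]/p[:,2]+d["cx"],d["fy"]*p[:,1]/p[:,2]+d["cy"]]
def biggest(m):
    cs,_=cv2.findContours(m.astype(np.uint8),cv2.RETR_EXTERNAL,cv2.CHAIN_APPROX_NONE)
    return max(cs,key=cv2.contourArea)
E
python3 - <<'E'
from h import *
d=optics.get_image("top"); im=d["image"]; hsv=cv2.cvtColor(im,cv2.COLOR_RGB2HSV)
for p in [(313,238),(255,268),(285,245),(330,225),(285,285)]: print(p,im[p[1],p[0]],hsv[p[1],p[0]])
roi=np.zeros(im.shape[:2],bool)
def go(name,m,x0,x1,y0,y1,z):
    r=roi.copy(); r[y0:y1,x0:x1]=1
    c=biggest(m&r); b=cv2.boxPoints(cv2.minAreaRect(c)); W=ray(d,b,z)
    print(name,cv2.contourArea(c),"\n",b.round(1).tolist(),"\n",W.round(4).tolist(),"c",W.mean(0).round(4),"sides",np.linalg.norm(W[0]-W[1]).round(4),np.linalg.norm(W[1]-W[2]).round(4),"ang",[np.degrees(np.arctan2(*(W[i+1]-W[i])[[1,0]])).round(1) for i in (0,1)])
H,S,V=[hsv[:,:,i].astype(int) for i in range(3)]
go("wedge",(H>8)&(V>150)&(S<190),290,340,222,252,0.006)
go("steel",(S<60)&(V>90),225,300,235,300,0.06)
go("stand",~((H<5)|(H>174))|(S<60),225,296,228,300,0.04)
cv2.imwrite("pics/c1.png",cv2.resize(im[170:310,215:355,::-1],None,fx=4.2,fy=4.2,interpolation=cv2.INTER_CUBIC))
E
```

```text
(313, 238) [237 207 150] [ 20  94 237]
(255, 268) [179 174 168] [ 16  16 179]
(285, 245) [115  71  51] [  9 142 115]
(330, 225) [146  72  68] [  2 136 146]
(285, 285) [109  68  48] [ 10 143 109]
wedge 474.0 
 [[295.29998779296875, 230.8000030517578], [329.70001220703125, 228.39999389648438], [330.79998779296875, 243.6999969482422], [296.3999938964844, 246.10000610351562]] 
 [[0.5107, 0.1812, 0.006], [0.5159, 0.1235, 0.006], [0.49, 0.1214, 0.006], [0.4848, 0.1788, 0.006]] c [0.5004 0.1512 0.006 ] sides 0.058 0.026 ang [np.float64(-84.9), np.float64(-175.4)]
steel 1696.5 
 [[232.3000030517578, 245.60000610351562], [274.79998779296875, 243.60000610351562], [276.70001220703125, 286.0], [234.3000030517578, 287.8999938964844]] 
 [[0.4757, 0.2772, 0.06], [0.4798, 0.2111, 0.06], [0.4138, 0.2062, 0.06], [0.4098, 0.2714, 0.06]] c [0.4448 0.2415 0.06  ] sides 0.0663 0.0662 ang [np.float64(-86.4), np.float64(-175.8)]
stand 3568.5 
 [[228.89999389648438, 232.8000030517578], [290.70001220703125, 228.5], [295.0, 290.29998779296875], [233.3000030517578, 294.6000061035156]] 
 [[0.4994, 0.2866, 0.04], [0.5081, 0.1876, 0.04], [0.409, 0.1785, 0.04], [0.4007, 0.2754, 0.04]] c [0.4543 0.232  0.04  ] sides 0.0994 0.0995 ang [np.float64(-85.0), np.float64(-174.7)]
```

View pics/c1.png

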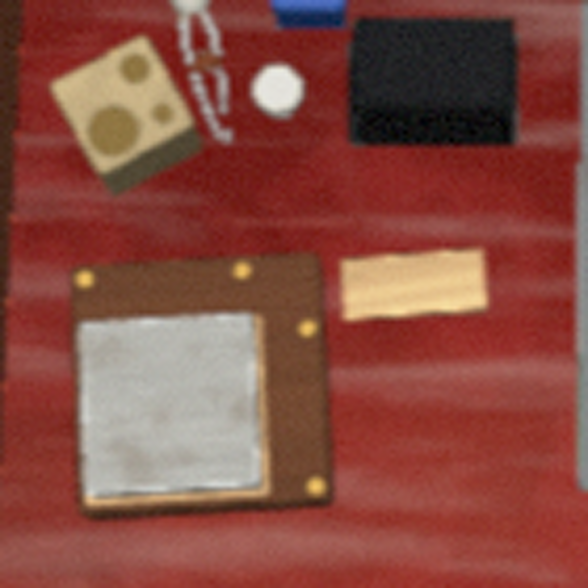

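The crop confirms the stand's yaw (about 5°) and that the wedge is aligned with it. Before moving I'll check the height of the hanging cable, which lies between the arm and the work, and the heights of the black block and the divider.

```bash
python3 - <<'E'
from h import *
T=optics.get_image("top"); S=optics.get_image("side")
tg=T["image"].max(2); sg=S["image"].max(2)
print("origin px",proj(T,[[0,0,0.3],[0.197,.619,.24]]).round(), "cam centres",cam(T)[1].round(3),cam(S)[1].round(3))
# cable: for top rows, dark pixel column
for r in range(60,350,40):
    lo,hi=(75,170)
    c=np.where(tg[r,lo:hi]<30)[0]
    if len(c)==0: continue
    u=lo+np.median(c); out=[]
    for z in np.arange(0,.7,.01):
        X=ray(T,[u,r],z); p=proj(S,X)[0].round().astype(int)
        if 0<=p[0]<640 and 0<=p[1]<480 and sg[p[1],p[0]]<30: out.append((round(z,2),X[0,:2].round(3).tolist(),p.tolist()))
    print(r,u,out[:12])
# black block top corner: side (340,247)...; top-view near front top edge (300,196)
def tri(a,b):
    A1,c1=cam(T);A2,c2=cam(S)
    f=lambda d,A,p:A@np.array([(p[0]-d["cx"])/d["fx"],(p[1]-d["cy"])/d["fy"],1])
    v1,v2=f(T,A1,a),f(S,A2,b)
    s=np.linalg.lstsq(np.c_[v1,-v2],c2-c1,rcond=None)[0]
    P,Q=c1+s[0]*v1,c2+s[1]*v2; return ((P+Q)/2).round(3),np.linalg.norm(P-Q).round(4)
for a,b in [((338,177),(367,243)),((299,196),(351,267)),((299,196),(340,247)),((337,196),(378,262)),((176,345),(150,240)),((210,352),(145,285)),((210,250),(200,225))]: print(a,b,tri(a,b))
E
```

```text
origin px [[ 464.  700.]
 [-105.  460.]] cam centres [0.349 0.154 0.882] [ 0.25  -0.585  0.4  ]
60 89.5 [(np.float64(0.26), [0.678, 0.436], [341, 69]), (np.float64(0.29), [0.662, 0.423], [335, 52]), (np.float64(0.34), [0.635, 0.4], [325, 22])]
100 96.0 [(np.float64(0.32), [0.598, 0.398], [304, 36])]
140 103.0 [(np.float64(0.26), [0.573, 0.411], [288, 75]), (np.float64(0.27), [0.569, 0.406], [287, 69])]
180 114.0 []
220 128.0 [(np.float64(0.33), [0.46, 0.348], [226, 36])]
260 141.5 [(np.float64(0.15), [0.44, 0.388], [217, 152]), (np.float64(0.16), [0.438, 0.385], [217, 147]), (np.float64(0.3), [0.421, 0.34], [203, 60])]
300 155.5 []
340 158.5 [(np.float64(0.06), [0.33, 0.382], [156, 216]), (np.float64(0.25), [0.334, 0.33], [146, 101])]
(338, 177) (367, 243) (array([0.582, 0.115, 0.072]), np.float64(0.0078))
(299, 196) (351, 267) (array([0.575, 0.175, 0.01 ]), np.float64(0.01))
(299, 196) (340, 247) (array([0.562, 0.175, 0.045]), np.float64(0.0022))
(337, 196) (378, 262) (array([0.577, 0.109, 0.042]), np.float64(0.0285))
(176, 345) (150, 240) (array([0.318, 0.364, 0.027]), np.float64(0.007))
(210, 352) (145, 285) (array([ 0.302,  0.321, -0.029]), np.float64(0.0145))
(210, 250) (200, 225) (array([0.428, 0.315, 0.062]), np.float64(0.0796))
```

Where the straight path crosses it, the cable hangs at about 0.06 to 0.15 m, so going over at z 0.24 is safe. The black block is about 45 mm tall and starts at x≈0.56. Moving now.

```bash
python3 -m inch '[[[-30,-27,-2],[0,0,0]],[[-30,-27,-2],[0,0,0]],[[-30,-27,-2],[0,0,0]],[[-30,-27,-2],[0,0,0]],[[-30,-27,0],[0,0,0]],[[-30,-27,0],[0,0,0]],[[-30,-27,0],[0,0,0]],[[-30,-27,0],[0,0,0]],[[-30,-27,0],[0,0,0]],[[-30,-27,0],[0,0,0]]]' 1 20
python3 -m inch '[[[-30,-27,0],[0,0,0]],[[-30,-27,0],[0,0,0]],[[-30,-27,0],[0,0,0]],[[-30,-27,0],[0,0,0]],[[-31,-27,0],[0,0,0]],[[0,0,12],[0,0,-4.5]],[[0,0,12],[0,0,-4.5]],[[0,0,12],[0,0,-4.5]],[[0,0,12],[0,0,-4.5]],[[0,0,12],[0,0,-4.5]]]'
python3 - <<'E'
from h import *
st=ctrl.get_state(); d=optics.get_image("wrist"); cv2.imwrite("pics/w1.png",d["image"][:,:,::-1])
print(d["hand_eye"].round(3).tolist(),d["fx"]); R=Ro.from_rotvec(st["tool_rot"]).as_matrix(); print(st["position"],R.round(4).tolist(),st["ft_force"],st["grip_width"],st["time"])
c,s=np.cos(np.radians(4.8)),np.sin(np.radians(4.8)); f=np.array([.4543+c*37+0*s,0,0])
print(proj(d,[[.494,.198,0.01],[.5027,.1233,.0045],[.498,.179,.001]],st).round())
E
```

```text
time: 1.25
position: [0.4016, 0.2697, 0.2477]
tool_rot: [0.481, 3.104, 0.001]
ft_force: [1.3, 0.7, -0.4]
grip_width: 0.177
time: 2.25
position: [0.504, 0.0969, 0.1871]
tool_rot: [-0.138, 3.138, 0.0]
ft_force: [0.3, 0.0, 0.2]
grip_width: 0.003
[[0.0, -0.959, -0.284, 0.079], [1.0, 0.0, -0.001, -0.001], [0.001, -0.284, 0.959, -0.144], [0.0, 0.0, 0.0, 1.0]] 379.9389292349222
[0.50397813 0.09686732 0.18708177] [[-0.9961, -0.088, 0.0001], [-0.088, 0.9961, 0.0002], [-0.0001, 0.0002, -1.0]] [0.27724829 0.00241831 0.15992725] 0.003128791420532951 2.25
[[442. 222.]
 [355. 223.]
 [418. 222.]]
```

View pics/w1.png

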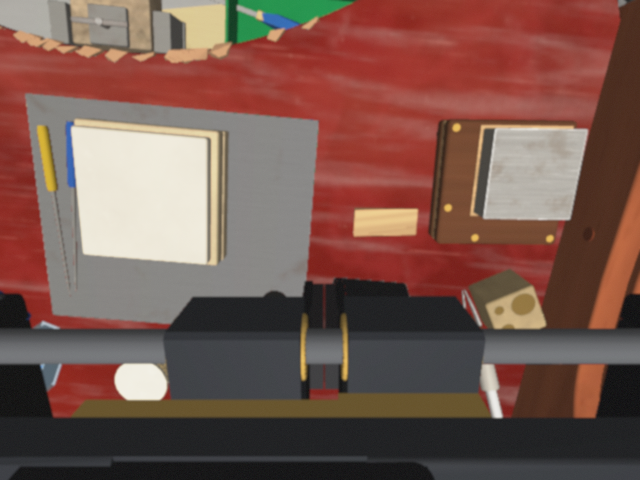

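The wrist view shows the wedge from (353,222) at its thick end to (418,222) at its thin end, with the stand to its right and the closed fingertips at (323,290). All of it lands where projected. Next: wedge axis and stand edge from this view, and the stand in this picture.

```bash
python3 - <<'E'
from h import *
st=ctrl.get_state(); d=optics.get_image("wrist"); im=d["image"]; hsv=cv2.cvtColor(im,cv2.COLOR_RGB2HSV)
H,S,V=[hsv[:,:,i].astype(int) for i in range(3)]
def box(m,x0,x1,y0,y1,z):
    r=np.zeros(m.shape,bool); r[y0:y1,x0:x1]=1
    b=cv2.boxPoints(cv2.minAreaRect(biggest(m&r))); W=ray(d,b,z,st); print(b.round(0).tolist(),W[:,:2].round(4).tolist(),"c",W.mean(0).round(4),"sides",np.linalg.norm(W[0]-W[1]).round(4),np.linalg.norm(W[1]-W[2]).round(4),"ang",[np.degrees(np.arctan2(*(W[i+1]-W[i])[[1,0]])).round(1) for i in (0,1)]); return W
w=box((H>8)&(V>150)&(S<190),335,428,195,250,.005)
s=box((S<60)&(V>90),478,600,110,235,.06)
# stand centre from steel centre, yaw ~ 5
a=np.radians(5); R2=np.array([[np.cos(a),-np.sin(a)],[np.sin(a),np.cos(a)]])
c=s.mean(0)[:2]-R2@[-.010,.010]; print("stand",c,"foot",c+R2@[.037,-.037],"corner",c+R2@[.041,-.041])
E
```

```text
[[353.0, 211.0], [418.0, 211.0], [418.0, 239.0], [353.0, 239.0]] [[0.4899, 0.1194], [0.4847, 0.1756], [0.5097, 0.1796], [0.515, 0.1223]] c [0.4999 0.1492 0.005 ] sides 0.0564 0.0253 ang [np.float64(95.2), np.float64(9.2)]
[[483.0, 222.0], [497.0, 119.0], [590.0, 132.0], [576.0, 234.0]] [[0.478, 0.2087], [0.4075, 0.2034], [0.4099, 0.2682], [0.4812, 0.2787]] c [0.4442 0.2397 0.06  ] sides 0.0707 0.0649 ang [np.float64(-175.7), np.float64(87.9)]
stand [0.4549889 0.2306384] foot [0.49507286 0.19700396] corner [0.49940626 0.1933678 ]
```

Both views agree within 2 mm. The wedge thick end is at about (0.5026, 0.122) on the 95° axis, and the fingertips stand 25 mm behind it on its line. Descending to tips about 3.5 mm above the worktop.

```bash
python3 -m inch '[[[0,0,20],[0,0,0]],[[0,0,20],[0,0,0]],[[0,0,20],[0,0,0]],[[0,0,20],[0,0,0]],[[0,0,20],[0,0,0]],[[0,0,20],[0,0,0]],[[0,0,20],[0,0,0]],[[0,0,16],[0,0,0]],[[0,0,10],[0,0,0]],[[0,0,0],[0,0,0]]]'
python3 -m inch '[[[0,1,0],[0,0,0]],[[0,1,0],[0,0,0]],[[0,1,0],[0,0,0]],[[0,1,0],[0,0,0]],[[0,1,0],[0,0,0]],[[0,1,0],[0,0,0]],[[0,1,0],[0,0,0]],[[0,1,0],[0,0,0]],[[0,0,0],[0,0,0]],[[0,0,0],[0,0,0]]]'
```

```text
time: 3.35
position: [0.5034, 0.0968, 0.0208]
tool_rot: [0.132, -3.137, 0.001]
ft_force: [0.4, -0.5, 0.0]
grip_width: 0.005
time: 4.35
position: [0.5034, 0.1048, 0.0216]
tool_rot: [-0.133, 3.139, -0.0]
ft_force: [-0.2, -0.1, -0.0]
grip_width: 0.004
```

```bash
cat > f.py <<'E'
from h import *
F=[];P=[]
for i in range(8):
    optics.get_image("side"); s=ctrl.get_state(); F.append(s["ft_force"]);P.append(s["position"])
print("t",round(s["time"],2),"F",np.mean(F,0).round(2),"+-",(np.std(F,0)/8**.5).round(2),"P",(np.mean(P,0)*1e3).round(2))
E
python3 -m inch '[[[0,2,0],[0,0,0]],[[0,2,0],[0,0,0]],[[0,2,0],[0,0,0]],[[0,2,0],[0,0,0]],[[0,2,0],[0,0,0]],[[0,2,0],[0,0,0]],[[0,2,0],[0,0,0]],[[0,2,0],[0,0,0]],[[0,2,0],[0,0,0]],[[0,0,0],[0,0,0]]]'; python3 f.py
python3 - <<'E'
from h import *
d=optics.get_image("side"); im=d["image"]; p=proj(d,[.497,.17,.01])[0].astype(int); print(p)
cv2.imwrite("pics/s2.png",cv2.resize(im[p[1]-60:p[1]+60,p[0]-80:p[0]+80,::-1],None,fx=5,fy=5,interpolation=cv2.INTER_CUBIC))
E
```

```text
time: 5.35
position: [0.5018, 0.1232, 0.0216]
tool_rot: [-0.134, 3.139, 0.0]
ft_force: [0.4, 0.5, -0.2]
grip_width: 0.003
t 5.75 F [ 0.1  -0.07 -0.08] +- [0.17 0.18 0.17] P [501.88 122.76  21.58]
[298 278]
```

View pics/s2.png

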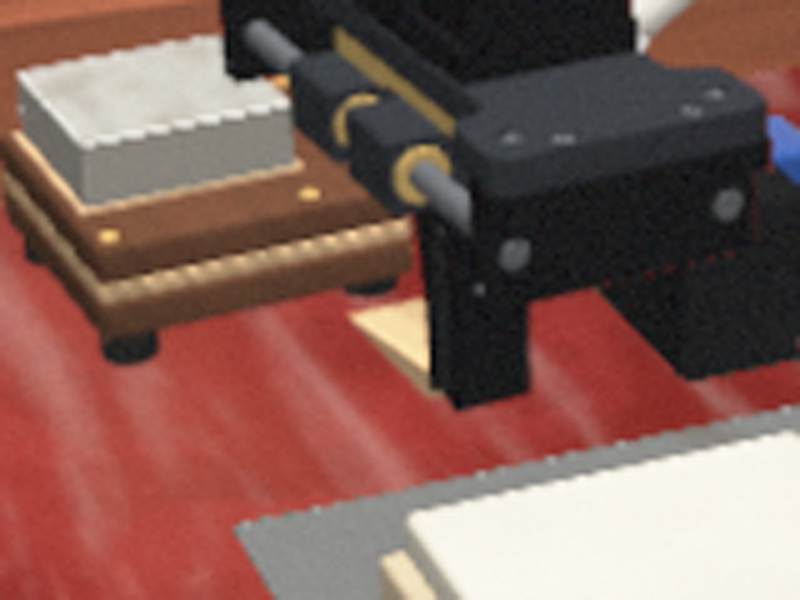

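The fingers now stand at the thick end of the wedge. Its thin tip, at side pixel (288,281), is close to the worn foot at about (292,274). Continuing the push in smaller steps, reading the force each time.

```bash
python3 - <<'E'
from h import *
d=optics.get_image("side"); print("thin corner", ray(d,[288.4,281.8],.001).round(4))
E
python3 -m inch '[[[0,1,0],[0,0,0]],[[0,1,0],[0,0,0]],[[0,1,0],[0,0,0]],[[0,1,0],[0,0,0]],[[0,1,0],[0,0,0]],[[0,1,0],[0,0,0]],[[0,1,0],[0,0,0]],[[0,1,0],[0,0,0]],[[0,0,0],[0,0,0]],[[0,0,0],[0,0,0]]]'; python3 f.py
```

```text
thin corner [[0.4852 0.1833 0.001 ]]
time: 6.85
position: [0.5012, 0.1308, 0.0216]
tool_rot: [-0.134, 3.139, 0.0]
ft_force: [1.5, 0.1, -0.8]
grip_width: 0.006
t 7.25 F [-0.09 -0.13 -0.16] +- [0.25 0.11 0.14] P [501.21 130.73  21.58]
```

```bash
python3 -m inch '[[[0,1,0],[0,0,0]],[[0,1,0],[0,0,0]],[[0,1,0],[0,0,0]],[[0,1,0],[0,0,0]],[[0,1,0],[0,0,0]],[[0,1,0],[0,0,0]],[[0,1,0],[0,0,0]],[[0,1,0],[0,0,0]],[[0,0,0],[0,0,0]],[[0,0,0],[0,0,0]]]'; python3 f.py
python3 -m inch '[[[0,0.5,0],[0,0,0]],[[0,0.5,0],[0,0,0]],[[0,0.5,0],[0,0,0]],[[0,0.5,0],[0,0,0]],[[0,0.5,0],[0,0,0]],[[0,0.5,0],[0,0,0]],[[0,0,0],[0,0,0]],[[0,0,0],[0,0,0]],[[0,0,0],[0,0,0]],[[0,0,0],[0,0,0]]]'; python3 f.py
```

```text
time: 8.25
position: [0.5005, 0.1388, 0.0216]
tool_rot: [-0.134, 3.139, 0.0]
ft_force: [-0.3, 0.2, -0.6]
grip_width: 0.002
t 8.65 F [ 0.32 -0.14 -0.07] +- [0.14 0.13 0.12] P [500.53 138.71  21.58]
time: 9.65
position: [0.5003, 0.1417, 0.0216]
tool_rot: [-0.133, 3.139, 0.0]
ft_force: [-0.6, 1.1, -0.3]
grip_width: 0.003
t 10.05 F [-0.04  0.2   0.01] +- [0.11 0.1  0.17] P [500.26 141.71  21.58]
```

```bash
python3 -m inch '[[[0,0.5,0],[0,0,0]],[[0,0.5,0],[0,0,0]],[[0,0.5,0],[0,0,0]],[[0,0.5,0],[0,0,0]],[[0,0.5,0],[0,0,0]],[[0,0.5,0],[0,0,0]],[[0,0,0],[0,0,0]],[[0,0,0],[0,0,0]],[[0,0,0],[0,0,0]],[[0,0,0],[0,0,0]]]'; python3 f.py
```

```text
time: 11.05
position: [0.5, 0.1447, 0.0216]
tool_rot: [-0.133, 3.139, 0.0]
ft_force: [0.2, 0.6, -0.0]
grip_width: 0.004
t 11.45 F [-0.07  0.1  -0.09] +- [0.17 0.25 0.13] P [500.01 144.71  21.58]
```

```bash
python3 -m inch '[[[0,0.5,0],[0,0,0]],[[0,0.5,0],[0,0,0]],[[0,0.5,0],[0,0,0]],[[0,0.5,0],[0,0,0]],[[0,0.5,0],[0,0,0]],[[0,0,0],[0,0,0]],[[0,0,0],[0,0,0]],[[0,0,0],[0,0,0]],[[0,0,0],[0,0,0]],[[0,0,0],[0,0,0]]]'; python3 f.py
```

```text
time: 12.45
position: [0.4998, 0.147, 0.0216]
tool_rot: [-0.133, 3.139, -0.0]
ft_force: [0.5, -1.9, 0.1]
grip_width: 0.004
t 12.85 F [ 0.55 -2.73  0.48] +- [0.11 0.14 0.18] P [499.81 147.04  21.56]
```

Contact: the push rose to 2.7 N. One small nudge more to snug it up, then the press test.

```bash
python3 -m inch '[[[0,0.2,0],[0,0,0]],[[0,0.2,0],[0,0,0]],[[0,0,0],[0,0,0]],[[0,0,0],[0,0,0]],[[0,0,0],[0,0,0]],[[0,0,0],[0,0,0]],[[0,0,0],[0,0,0]],[[0,0,0],[0,0,0]],[[0,0,0],[0,0,0]],[[0,0,0],[0,0,0]]]'; python3 f.py
```

```text
time: 13.85
position: [0.4998, 0.1475, 0.0216]
tool_rot: [-0.133, 3.139, -0.0]
ft_force: [0.4, -4.4, 1.2]
grip_width: 0.006
t 14.25 F [ 0.45 -4.15  0.25] +- [0.09 0.21 0.24] P [499.75 147.54  21.55]
```

The push is 4.2 N with no shove. Backing off, going up and over the corner.

```bash
python3 -m inch '[[[0,-4,0],[0,0,0]],[[0,-8,0],[0,0,0]],[[0,0,-25],[0,0,0]],[[0,0,-27],[0,0,0]],[[-1,14,0],[0,0,0]],[[-1,15,0],[0,0,0]],[[-1,15,0],[0,0,0]],[[0,14,0],[0,0,0]],[[0,0,5],[0,0,0]],[[0,0,0],[0,0,0]]]'; python3 f.py
python3 - <<'E'
from h import *
d=optics.get_image("side"); im=d["image"]; p=proj(d,[.497,.18,.03])[0].astype(int); print(p)
cv2.imwrite("pics/s3.png",cv2.resize(im[p[1]-60:p[1]+60,p[0]-80:p[0]+80,::-1],None,fx=5,fy=5,interpolation=cv2.INTER_CUBIC))
E
```

```text
time: 15.25
position: [0.4978, 0.1936, 0.0671]
tool_rot: [0.135, -3.136, 0.003]
ft_force: [-0.1, -0.6, -0.3]
grip_width: 0.01
t 15.65 F [ 0.15 -0.16  0.11] +- [0.14 0.23 0.24] P [498.82 192.93  68.31]
[296 263]
```

View pics/s3.png

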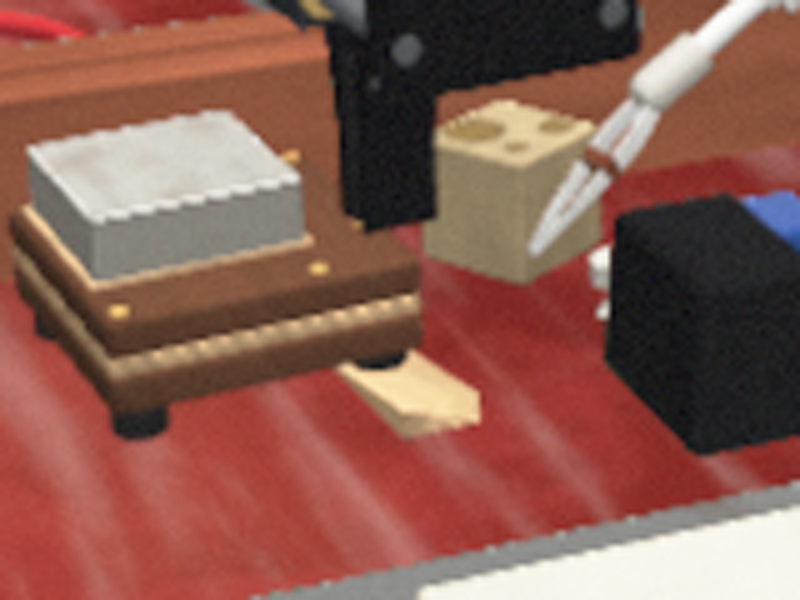

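The wedge lies under the worn foot and the fingertips hang over the corner. Checking lateral alignment from this view, then pressing down.

```bash
python3 - <<'E'
from h import *
d=optics.get_image("side"); W=ray(d,[[297,290.4],[312,287.4]],0); m=W.mean(0)[:2]; print(W.round(4).tolist(),np.linalg.norm(W[0]-W[1]))
u=np.array([-.087,.996]); v=np.array([-.996,-.087]); f=np.array([.4945,.1975]); print("foot in wedge",(f-m-.028*u)@u,(f-m)@v)
E
python3 -m inch '[[[0,0,3],[0,0,0]],[[0,0,3],[0,0,0]],[[0,0,2],[0,0,0]],[[0,0,1],[0,0,0]],[[0,0,0.5],[0,0,0]],[[0,0,0.5],[0,0,0]],[[0,0,0.5],[0,0,0]],[[0,0,0],[0,0,0]],[[0,0,0],[0,0,0]],[[0,0,0],[0,0,0]]]'; python3 f.py
```

```text
[[0.4884, 0.1545, 0.0], [0.5109, 0.1546, 0.0]] 0.022549247938480035
foot in wedge 0.015265927907177785 0.0013747568423735901
time: 16.75
position: [0.4989, 0.1937, 0.0581]
tool_rot: [-0.133, 3.139, 0.0]
ft_force: [-0.4, 0.9, 0.6]
grip_width: 0.002
t 17.15 F [-0.17 -0.18  0.1 ] +- [0.16 0.14 0.12] P [498.87 193.69  58.11]
```

Foot in the wedge frame is x≈15 mm, y≈1.4 mm, which meets step 1. The tips are at 41.1 mm with no touch yet.

```bash
python3 -m inch '[[[0,0,0.3],[0,0,0]],[[0,0,0.3],[0,0,0]],[[0,0,0.3],[0,0,0]],[[0,0,0.3],[0,0,0]],[[0,0,0.2],[0,0,0]],[[0,0,0],[0,0,0]],[[0,0,0],[0,0,0]],[[0,0,0],[0,0,0]],[[0,0,0],[0,0,0]],[[0,0,0],[0,0,0]]]'; python3 f.py
```

```text
time: 18.15
position: [0.4989, 0.1937, 0.0574]
tool_rot: [0.133, -3.139, -0.0]
ft_force: [-2.2, -0.7, 6.5]
grip_width: 0.005
t 18.55 F [-2.15 -1.17  6.64] +- [0.13 0.16 0.18] P [498.9  193.69  57.41]
```

It carries 6.6 N at a tip height of 40.4 mm, so no rocking: an unsupported corner would have sunk 3 to 6 mm at 2 to 4 N. Pressing a little harder to test stiffness.

```bash
python3 -m inch '[[[0,0,0.2],[0,0,0]],[[0,0,0.2],[0,0,0]],[[0,0,0],[0,0,0]],[[0,0,0],[0,0,0]],[[0,0,0],[0,0,0]],[[0,0,0],[0,0,0]],[[0,0,0],[0,0,0]],[[0,0,0],[0,0,0]],[[0,0,0],[0,0,0]],[[0,0,0],[0,0,0]]]'; python3 f.py
python3 - <<'E'
from h import *
d=optics.get_image("side"); im=d["image"]; p=proj(d,[.48,.2,.03])[0].astype(int)
cv2.imwrite("pics/s4.png",cv2.resize(im[p[1]-60:p[1]+60,p[0]-80:p[0]+80,::-1],None,fx=5,fy=5,interpolation=cv2.INTER_CUBIC))
hsv=cv2.cvtColor(im,cv2.COLOR_RGB2HSV)
T=optics.get_image("top"); h=cv2.cvtColor(T["image"],cv2.COLOR_RGB2HSV); m=(h[:,:,1]<60)&(h[:,:,2]>90); r=np.zeros(m.shape,bool); r[235:300,225:282]=1
b=cv2.boxPoints(cv2.minAreaRect(biggest(m&r))); print("steel",b.round(1).tolist(),ray(T,b,.06).mean(0).round(4))
E
```

```text
time: 19.55
position: [0.499, 0.1937, 0.0573]
tool_rot: [0.133, -3.139, -0.001]
ft_force: [-2.8, -2.0, 9.8]
grip_width: 0.005
t 19.95 F [-3.02 -1.27  8.63] +- [0.19 0.18 0.16] P [498.93 193.67  57.33]
steel [[226.10000610351562, 246.89999389648438], [243.39999389648438, 243.0], [253.1999969482422, 286.70001220703125], [235.8000030517578, 290.6000061035156]] [0.4428 0.2646 0.06  ]
```

View pics/s4.png

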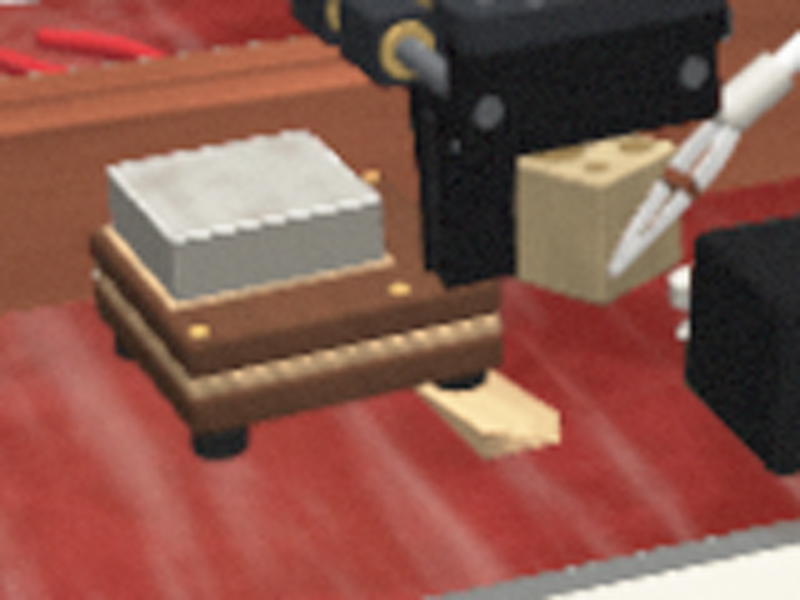

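The side view shows the fingers on the corner, the stand looking level, and the wedge under the worn foot. The top view of the steel is covered by the arm, so that reading is invalid. Checking for displacement by patch comparison against the first side picture.

```bash
python3 - <<'E'
from h import *
a=cv2.cvtColor(cv2.imread("pics/side0.png"),cv2.COLOR_BGR2GRAY).astype(np.float32)
b=cv2.cvtColor(optics.get_image("side")["image"],cv2.COLOR_RGB2GRAY).astype(np.float32)
for n,(x,y,w,h) in dict(steel=(219,226,60,34),leftfoot=(228,262,30,28),leftedge=(216,240,26,30),frontedge=(250,255,42,24),rightedge=(272,263,30,24),bgwall=(150,225,50,40)).items():
    A,B=a[y:y+h,x:x+w],b[y:y+h,x:x+w]
    s,r=cv2.phaseCorrelate(A,B,cv2.createHanningWindow((w,h),cv2.CV_32F))
    print(n,np.round(s,2),round(r,2))
d=optics.get_image("side"); p=proj(d,[[.495,.197,.04],[.496,.197,.04],[.495,.198,.04],[.495,.197,.041]]); print((p[1:]-p[0]).round(2).tolist())
E
```

```text
steel [0.12 0.12] 1.02
leftfoot [0.02 0.09] 0.96
leftedge [0.49 0.1 ] 1.0
frontedge [0.4  0.06] 0.94
rightedge [-0.37  0.59] 0.41
bgwall [0.17 0.17] 0.95
[[0.66, -0.12], [-0.22, -0.25], [-0.03, -0.63]]
```

```bash
python3 f.py; python3 -c "
from bench import close_job
print(close_job())"
```

```text
t 20.55 F [-3.06 -1.34  8.46] +- [0.08 0.17 0.19] P [498.94 193.66  57.33]
the job is handed in; nothing more can be done
None
```

I pushed the wedge thin end first under the worn foot and handed the job in at about 20.5 s with the closed fingertips pressing down on the corner. No verdict was reported.

**Wedge:** I stopped when the push had risen to 4.2 N, below the 6 to 10 N that would shove the stand. The side view puts the foot's centre at x ≈ 15 mm and y ≈ 1.4 mm in the wedge's frame, both within the limits. I did not measure the load on the wedge itself.

**Touch test:** The corner held 6.6 N and then 8.6 N, sinking only 0.08 mm between the two, so it no longer rocks. I had no rocking measurement from before the wedge went in. The tip height was about 40.3 mm, against 40 mm for a level stand. The last reading at hand-in was 8.5 N down, with a steady sideways force of about 3 N.

**Stand movement:** Comparing the side picture with the first one, the steel block, left foot, left edge and front edge shifted under 0.5 pixel, less than about 1 mm.

**Checks that failed:** Two checks gave no usable result:
- The final top-view reading of the steel block, because the arm covered it.
- The comparison at the stand's right edge, because the fingers and wedge had changed that part of the picture.

I did not re-measure the brass cube, the weight or the loupe; the arm never came near them.

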